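Clamp the module and hold the test probe on its marked pad

ROBOT

A 6-joint arm with a two-finger parallel gripper is mounted at the origin on the work surface. World frame = base frame: x ahead of the robot, y to its left, z up, the work surface at z = 0. Lengths are in m, angles in rad, forces in N, time in s.
With the tool pointing down it reaches from about 0.425 to 0.925 m from the base axis. Payload 12.5 kg.
Tool frame: the origin (TCP) lies at the very end of the fingers, on their centre line; the grasp point (between the pads) lies 19 mm behind it; z points along the fingers, y is the direction in which the jaws open and shut (so a half turn about z gives the same grasp; the last joint's range is limited). The gripper opens to 85 mm and grips with 20 to 120 N. Pads are 22 mm wide; open, the fingers measure 114 mm over their backs; the gripper's body (76 mm by 85 mm) begins 54 mm behind the grasp point. The pads swing forward as they close: fully open they stand 13 mm farther back than shut.
Start: joints at [-1.453, 0.491, 1.559, -0, 1.092, -0.106], TCP at [0.139, -0.609, 0.231] pointing down, gripper open.
Joint ranges: [-3.1, 3.1], [-0.84, 2.19], [0.05, 2.79], [-1.13, 4.28], [0.06, 2.93], [-2.69, 2.69]. Speed limits (rad/s): [2.22, 2.22, 2.79, 3.14, 3.14, 3.14].

INTERFACE

Orientations are given as a 3x3 rotation matrix whose columns are the frame's x, y, z axes.
In Python, from rig import arm gives the robot as it stands.
- The arm moves only by the shell command python3 -m crank 'ROWS' [FORCE]. ROWS is JSON, a list of rows, each an object with "slide": the shift along the tool's x, y, z in cm, a list of three; "spin": the turn about the tool's z in rad; "jaw": the closure, from 0 (fully open) to 1 (shut). A call has 1 to 8 rows; each row is the pose to reach, as a shift and turn from the pose commanded when the call began, along the tool's axes at that moment; what a row does not reach only later rows make up. A row lasts 1/8 s, in which the tool goes at most 62.5 mm and 10.7 degrees, less where a joint would pass 70% of its speed; a pose out of reach is approached as far as the arm can. A call with a gripper value outside its range is refused whole. The fingers move at their own pace and stop on an object; FORCE is the grip in N (left out, the last holds). Time passes only in rows, so rows that repeat a pose let the fingers close. It gives the time, the measured TCP pose, the force and the opening at its end, in the units of the state.
- arm.sense(): the state, without advancing time (a new reading comes with each control period).
- arm.grab_frame(name): name is "scene" or "side" or "wrist"; returns a dict with "image" (384x512x3 uint8, red, green, blue), "z_map" (384x512 float32, m along the optical axis (not along the pixel's ray), 0 where there is no reading), "vertical_fov" (degrees; the focal length in pixels is half the picture's height over the tangent of half this angle, whatever the lens; pixels are square), "cx", "cy" (the principal point, pixels), "k1" (the pictures are not rectified: a ray, as slopes to the right and down, at radius r is drawn at 1 + k1 r^2 times it, then the intrinsics apply), "extrinsics" (4x4, takes a point from world to camera coordinates); the wrist camera has in their place "T_tool_cam" (4x4, takes a point from camera to tool coordinates, whose origin is the TCP and whose axes are the flange's). Camera axes: x right, y up, looking along -z (the intrinsics and any distortion apply to the point x, -y, -z); pixel columns grow to the right and rows downward; lengths in m; the calibration is good to about 2 mm. A picture is of the moment at which its call begins: read the wrist's pose just before it.
- arm.sign_off(): hands the job in, once; it reports no verdict.
Trained networks look in a picture, given as the dict that the camera call returned (one of the last four; its "shot" number tells which), for a name from the list of things; names that differ only in an ending like _2 or _b are one class to them, and where a whole thing is asked for, a point or a joint stands for the part that bears it (a point fixed in the world has none). Each returns a list of dicts, best first, with "confidence" (0 to 1); they miss things now and then, are a little off and sometimes report something else, mostly with a low value. They report only what shows in the picture. A call takes as long as a camera call. They do not tell look-alikes from the thing itself.
- arm.look_for(picture, name): "position" ([column, row] in pixels, amid what is visible of it).
- arm.cut_out(picture, name): "mask" (384x512 bool, what is visible of it) and "position" ([column, row] in pixels, amid what is visible of it).
- arm.pinpoint(picture, name): "position" ([column, row] in pixels: a listed point, or the origin of a listed thing).
The state is a dict: "time_s": time; "qpos": joint angles; "qd": joint speeds; "effort": joint torques, N m; "tool_pos": TCP position; "orientation": TCP orientation; "force": force on the tool from outside, world axes, zero at the start; "ft_torque": the same for the moment, N m; "finger_gap": opening from 0.0 (shut) to 1.0 (fully open).
Only numpy, scipy, OpenCV 4.12 (cv2) and the standard library are available. Lean on these libraries where they do the work, as an engineer would, in place of code of your own. Each camera call takes 0.05 s, during which the arm holds its last target.

TASK

Swing the blue keeper bar shut over the red circuit module until it snaps into its catch, then take the yellow pen probe out of its leaning stand and hold its sprung tip on the white-ringed gold test pad, upright and square to the board, pressed gently so that the tip is about half way in. The program finishes while still holding the probe like that. Keep the probe off the module until the bar is shut, and leave the module in its nest and the other things on the breadboard where they are.

Things in the scene. Friction and masses are not known exactly. Their poses are not given: they have to be found in the camera images.
- fixture: Aluminium test fixture, fixed on the dark breadboard (its top is 12.7 mm above the work surface). Base plate 120 x 190 x 10 mm (x, y, z). Origin: centre of its underside; z up. Carries the nest, a pivot post at x, y = (28, 72) mm and a catch post at (28, -68) mm. Apart from the bar's knob and bolt nothing on it stands over 37 mm high.
- nest (a point): Centre of the nest floor, on top of the fixture's base plate; four steel corner locators, 8 mm high, stand round it.
- keeper (a joint): Blue keeper bar, 160 x 18 x 10 mm, turning level about the pivot post. 0 = shut, pointing along fixture -y over the module's +x edge; grows as the free end swings to fixture +x (counter-clockwise from above). Starts 0.5 to 0.9 rad; stays where left (friction 0.06 N m). From 0.09 rad a sprung ball resists (about 5 N at the knob); past 0.035 it snaps home to the hard stop at 0.
- keeper_hinge (a point): On the hinge axis at the level of the bar's upper face (37 mm above the fixture's underside); a bolt head 5 mm high stands there.
- keeper_knob (a point): Centre of the top of the upright black knob on the bar, 122 mm from the hinge axis and on the bar's centre line: 14 mm diameter, 28 mm high, standing on the bar's upper face. The bar runs 28 mm on beyond the knob.
- module: Module, loose in the nest (0.8 mm play): red circuit board on an aluminium carrier, 80 x 100 x 14 mm (x, y, z), 0.3 kg, axes as the fixture's. Three gold connectors stick out 12 mm from its edges; a silver can and chips stand up to 4 mm above the board. Origin: centre of its underside, on the nest floor; z up.
- pad (a point): The marked spot: centre of the round gold test pad, 12 mm diameter inside a 20 mm white ring, on the board's upper face; at (-18, 12, 14) mm in the module's frame.
- stand: Probe stand, fixed: dark base plate 105 x 80 x 12 mm, two upright aluminium cheeks 46 mm over all in y, between them a black sleeve block 34 x 34 x 30 mm with a 15.5 mm bore leaning 20 degrees. Origin: centre of its underside, on the breadboard; z up. The probe's top leans to the stand's -x.
- sleeve_mouth (a point): Centre of the upper mouth of the sleeve, at (20, 0, 80) mm in the stand's frame, where the probe's collar rests.
- probe: Pen probe, loose, 80 g, in the sleeve. Origin: centre of its collar's underside; z runs along the pen from tip to handle: collar 27 mm dia from z = 0 to 6 mm; yellow handle 18 x 18 mm, flats across x and y, z = 6 to 66 mm; barrel 14 mm dia to -40 mm; nose cone to -52, sprung gold tip to -62 mm. In the stand its y is along the stand's y, level; draw it out along its z by 65 mm or more.
- probe_tip (a point): Rounded end of the gold sprung tip (4 mm diameter), on the probe's axis 62 mm below the collar's underside while not pressed.
- plunger (a joint): How far the sprung tip is pressed into the probe, in m: 0 = fully out, 0.008 = bottomed. The spring needs 0.5 N to start and 0.5 N per mm after that (2.5 N at half way, 4 mm).
- column: Bystander: aluminium profile column 40 x 40 mm with a red and white block on top, 92 mm high, loose. Origin: centre of its underside.
- mirror: Bystander: black mirror mount 45 mm square on a short post with a round 32 mm foot, 85 mm high, loose. Origin: centre of its underside.
- tray: Bystander: blue tray of screws, 80 x 60 x 20 mm, loose. Origin: centre of its underside.
Not all that is in view belongs to the job. What is shaped like the probe but orange or purple is not meant.

How it is judged:
On the way:
1. the keeper bar is shut and snapped into its catch (value of joint keeper below 0.025 rad), for 0.3 s.
At the end, for the whole second after the job is handed in: Fingers still hold the probe, steady, clear of stand and fixture: tip within 6 mm of the pad's centre, axis within 8 degrees of square to the board, tip pressed in 1.8 to 6.5 mm (0.8 to 5.5 N); keeper bar home in its catch (below 0.025 rad); module in its nest (within 4 mm) (value of joint keeper below 0.025 rad and distance between module and nest below 0.004 m and horizontal distance between probe_tip and pad below 0.006 m and angle between the z axis of probe and the z axis of module, either way round below 0.14 rad and value of joint plunger between 0.0018 and 0.0065 m and contact force between probe and module between 0.8 and 5.5 N and contact force between the fingers and probe above 1 N and contact force between probe and stand below 0.1 N and contact force between probe and fixture below 0.1 N and linear speed of probe below 0.02 m/s); the arm keeps its last pose, push and grip.
It fails at once if the probe touches the module before the keeper bar is shut (contact force between probe and module above 0.2 N and value of joint keeper above 0.06 rad).
It fails at once if the probe is pressed hard on the module (over 10 N) (contact force between probe and module above 10 N).
It fails at once if the module is knocked out of its nest (distance between module and nest above 0.008 m).
It fails at once if a bystander is pushed away (distance of any of column, mirror, tray from where it was at the start of the episode above 0.03 m).
It also fails if it takes over 48 s, if anything falls off the work surface, if the arm or the gripper's body presses on something with over 40 N, if the wrist force passes 120 N, or if a joint passes its speed limit or range.

## Working session

There is one attempt and no reset: what is moved stays moved. The work goes in short steps, Python scripts to look and compute and a shell command to move; the robot and the scene stay as the last step left them, time stands still between calls to the robot, and variables do not carry over. Pictures are saved under pics/ and viewed, and the job is handed in when it is done.

```bash
ls; mkdir -p pics; cat > h.py <<'E'
import numpy as np, cv2, pickle
from rig import arm
def K(p):
    h,w=p["image"].shape[:2]; f=h/2/np.tan(np.radians(p["vertical_fov"])/2); return f
def cam2world(p):
    if "extrinsics" in p: return np.linalg.inv(np.array(p["extrinsics"]))
    return p["Twt"]@np.array(p["T_tool_cam"])
def grab(n):
    s=arm.sense(); p=arm.grab_frame(n)
    T=np.eye(4); T[:3,:3]=np.array(s["orientation"]); T[:3,3]=s["tool_pos"]; p["Twt"]=T; return p
def ray(p,u,v):
    f=K(p); d=np.array([(u-p["cx"])/f,(v-p["cy"])/f]); k=p["k1"]; r=d.copy()
    for _ in range(30): r=d/(1+k*(r@r))
    M=cam2world(p); return M[:3,3], M[:3,:3]@np.array([r[0],-r[1],-1.0])
def at_depth(p,u,v,z=None):
    if z is None: z=float(p["z_map"][int(round(v)),int(round(u))])
    o,d=ray(p,u,v); return o+d*z
def at_height(p,u,v,h):
    o,d=ray(p,u,v); return o+d*(h-o[2])/d[2]
def proj(p,X):
    c=np.linalg.inv(cam2world(p))@np.append(X,1); x,y=c[0]/-c[2],-c[1]/-c[2]; r2=x*x+y*y; f=K(p); s=1+p["k1"]*r2
    return np.array([p["cx"]+f*x*s,p["cy"]+f*y*s])
def save(p,name,crop=None,scale=1):
    im=p["image"][:,:,::-1]
    if crop: im=im[crop[1]:crop[3],crop[0]:crop[2]]
    cv2.imwrite("pics/"+name,cv2.resize(im,None,fx=scale,fy=scale,interpolation=cv2.INTER_CUBIC))
E
python3 - <<'E'
from h import *
print(arm.sense())
for n in ["scene","side","wrist"]:
    p=grab(n); save(p,n+"0.png",scale=1.5)
    print(n,p["vertical_fov"],p["k1"],np.round(cam2world(p),3).tolist())
    for q in ["keeper_knob","keeper_hinge","nest","pad","sleeve_mouth","probe","probe_tip","module","fixture","stand","column","mirror","tray"]:
        r=arm.pinpoint(p,q)
        print(q,[(np.round(a["position"],1).tolist(),round(a["confidence"],2),np.round(at_depth(p,*np.clip(a["position"],0,[511,383])),3).tolist()) for a in r[:4]])
E
```

```text
pics
{'time_s': 0.0, 'qpos': array([-1.45260045e+00,  4.91564340e-01,  1.55945378e+00, -2.88625840e-05,
        1.09170004e+00, -1.05603751e-01]), 'qd': array([-0.00047935, -0.00048493, -0.00071027, -0.00062611,  0.0013081 ,
        0.00084818]), 'effort': array([ 4.22050958e-03, -6.18446231e+01, -2.61591464e+01,  3.56820851e-05,
        4.06937688e-03, -3.11818189e-05]), 'tool_pos': array([ 0.13869646, -0.60918236,  0.23072328]), 'orientation': array([[ 9.75058266e-01,  2.21948988e-01, -1.58154407e-04],
       [ 2.21949024e-01, -9.75057633e-01,  1.11462853e-03],
       [ 9.31810112e-05, -1.12192997e-03, -9.99999366e-01]]), 'force': array([-0.05388207,  0.08437805, -0.37715752]), 'ft_torque': array([-0.00495213,  0.0571967 ,  0.04303089]), 'finger_gap': 1.0008356775766674}
scene 54.4024581681433 -0.11978216811585746 [[0.357, -0.686, 0.634, 1.31], [0.934, 0.254, -0.251, -0.377], [0.011, 0.682, 0.732, 1.018], [0.0, 0.0, 0.0, 1.0]]
keeper_knob [([337.7, 210.4], 0.65, [0.662, 0.185, 0.075]), ([211.9, 210.7], 0.38, [0.54, -0.213, 0.102])]
keeper_hinge [([337.9, 189.6], 0.53, [0.562, 0.247
[... 1760 characters left out ...]
, 165.9], 0.55, [0.538, 0.166, 0.033])]
fixture [([263.1, 169.8], 0.89, [0.551, 0.139, 0.034]), ([260.4, 170.8], 0.52, [0.541, 0.122, 0.04])]
stand [([255.5, 237.9], 0.59, [0.514, -0.231, 0.044])]
column []
mirror [([249.4, 291.6], 0.81, [0.495, -0.395, 0.02])]
tray [([316.0, 203.9], 0.61, [0.7, -0.049, 0.023])]
wrist 69.34198897939751 0.004113653131539551 [[0.222, 0.934, 0.279, 0.21], [-0.975, 0.212, 0.063, -0.593], [-0.0, -0.286, 0.958, 0.375], [0.0, 0.0, 0.0, 1.0]]
keeper_knob []
keeper_hinge []
nest []
pad []
sleeve_mouth []
probe [([39.3, 74.2], 0.67, [0.189, -0.33, 0.021])]
probe_tip [([58.0, 124.0], 0.56, [0.132, -0.338, 0.0])]
module []
fixture []
stand []
column []
mirror []
tray []
```

View pics/scene0.png

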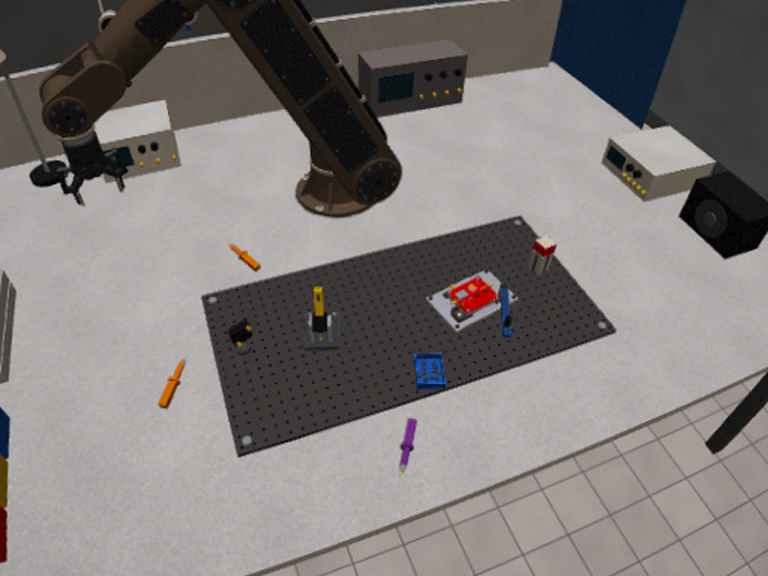

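View pics/side0.png

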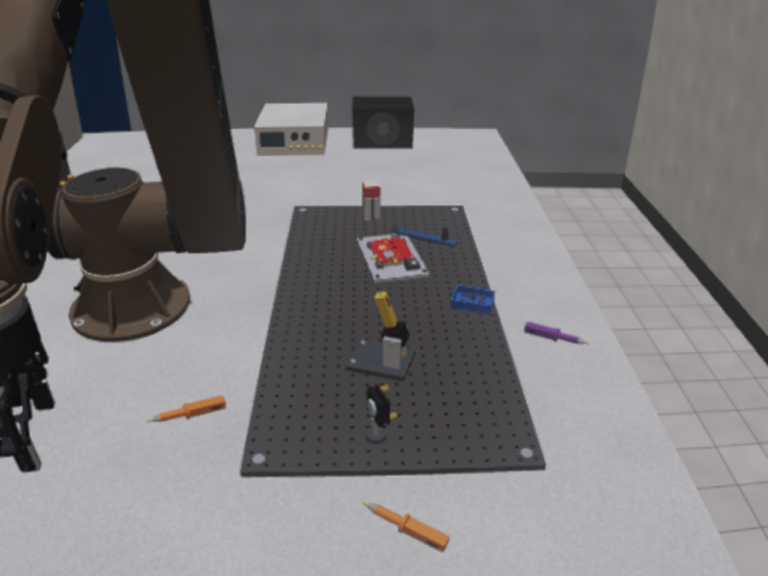

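```bash
python3 - <<'E'
from h import *
p=grab("scene"); save(p,"scene_c.png",(190,150,390,290),4)
p=grab("side"); save(p,"side_c.png",(180,110,350,260),4)
E
```

```text
(no output)
```

View pics/scene_c.png

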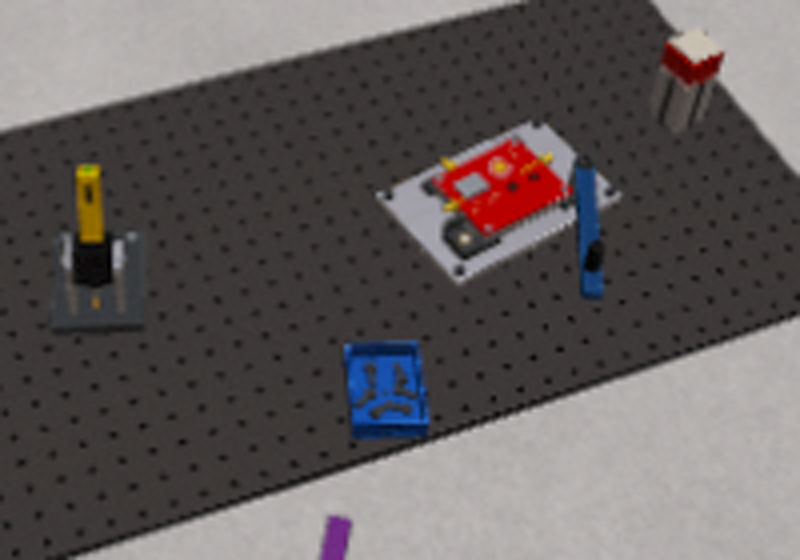

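View pics/side_c.png

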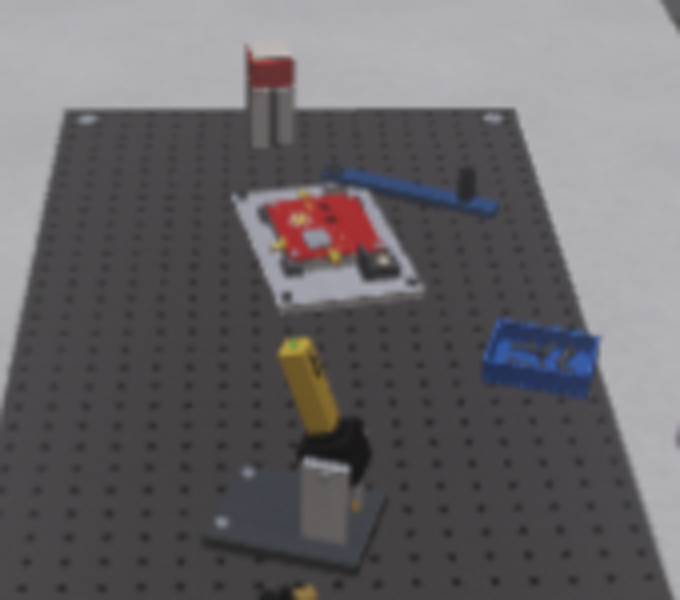

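The pictures show the yellow probe in its stand at scene pixel (213,205), with the top leaning toward the robot. Three look-alikes lie on the table: orange at (163,172), orange at (114,253) and purple at (271,297). The keeper bar is open at about (336,205) with its knob at (338,212). The fixture with the red module is at about (313,200). I'm choosing the yellow one standing in the stand, and moving for a closer look.

```bash
python3 -m crank '[{"slide":[5.5,-3.2,-4],"spin":0,"jaw":0},{"slide":[11,-6.4,-8],"spin":0,"jaw":0},{"slide":[17,-9.6,-9],"spin":0,"jaw":0},{"slide":[23,-13,-9],"spin":0,"jaw":0},{"slide":[29,-16.5,-9],"spin":0,"jaw":0},{"slide":[34,-19.5,-9],"spin":0,"jaw":0},{"slide":[39,-22,-9],"spin":0,"jaw":0},{"slide":[44,-25,-9],"spin":0,"jaw":0}]'
python3 - <<'E'
from h import *
s=arm.sense();print(s["tool_pos"],s["qpos"],s["time_s"])
p=grab("wrist"); save(p,"wrist1.png",scale=1.5)
for q in ["sleeve_mouth","probe","stand","pad","keeper_knob","module","mirror"]:
    r=arm.pinpoint(p,q)
    print(q,[(np.round(a["position"],1).tolist(),round(a["confidence"],2),np.round(at_depth(p,*np.clip(a["position"],0,[511,383])),3).tolist()) for a in r[:4]])
E
```

```text
time_s: 3.2
tool_pos: [0.4934, -0.2852, 0.3215]
orientation: [[0.975, 0.222, 0.0], [0.222, -0.975, -0.001], [0.0, 0.001, -1.0]]
force: [-0.2, -0.9, -1.5]
finger_gap: 0.998
[ 0.49341505 -0.28518513  0.32149848] [-6.39896838e-01  3.32274404e-01  1.57052148e+00 -1.61508780e-04
  1.23815004e+00  7.07199953e-01] 3.2
sleeve_mouth [([210.8, 128.6], 0.96, [0.528, -0.215, 0.121])]
probe [([245.6, 312.0], 0.64, [0.198, -0.322, 0.027]), ([416.0, 167.2], 0.62, [0.531, -0.537, 0.018])]
stand [([213.4, 129.7], 0.56, [0.527, -0.217, 0.112])]
pad [([215.1, 133.5], 0.43, [0.52, -0.217, 0.09])]
keeper_knob []
module []
mirror [([319.0, 165.0], 0.59, [0.511, -0.361, 0.096])]
```

View pics/wrist1.png

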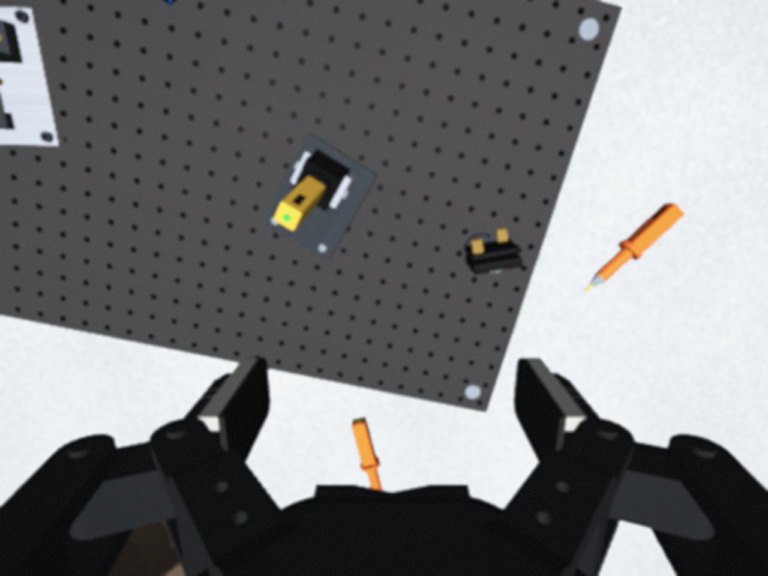

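Wrist view: the yellow probe stands in its stand at about (200,128) (pixels of the unscaled frame). The orange look-alikes at (425,155) and (245,300) lie flat on the table, off the breadboard. The choice is confirmed, so I'll go over the fixture next.

```bash
python3 -m crank '[{"slide":[2,-5.5,0],"spin":0,"jaw":0},{"slide":[4,-11,0],"spin":0,"jaw":0},{"slide":[6,-17,0],"spin":0,"jaw":0},{"slide":[8,-23,0],"spin":0,"jaw":0},{"slide":[10,-29,1],"spin":0,"jaw":0},{"slide":[12,-34,2],"spin":0,"jaw":0},{"slide":[13.5,-38.5,2],"spin":0,"jaw":0},{"slide":[13.5,-38.5,2],"spin":0,"jaw":0}]'
python3 - <<'E'
from h import *
p=grab("wrist"); save(p,"wrist2.png",scale=1.5)
print(p["Twt"][:3,3])
for q in ["keeper_knob","keeper_hinge","nest","pad","module","fixture"]:
    r=arm.pinpoint(p,q)
    print(q,[(np.round(a["position"],1).tolist(),round(a["confidence"],2),np.round(at_depth(p,*np.clip(a["position"],0,[511,383])),4).tolist()) for a in r[:4]])
E
```

```text
time_s: 4.6
tool_pos: [0.5383, 0.1201, 0.301]
orientation: [[0.975, 0.224, -0.0], [0.224, -0.975, 0.0], [-0.0, -0.0, -1.0]]
force: [0.1, 0.1, -0.2]
finger_gap: 0.999
[0.53830386 0.12008254 0.30104946]
keeper_knob [([230.7, 46.4], 0.75, [0.6703, 0.1877, 0.0776])]
keeper_hinge [([179.6, 126.9], 0.92, [0.5608, 0.2397, 0.0556])]
nest []
pad [([224.1, 163.1], 0.92, [0.5213, 0.1726, 0.0377])]
module [([230.9, 143.6], 0.65, [0.5516, 0.1684, 0.0369])]
fixture []
```

View pics/wrist2.png

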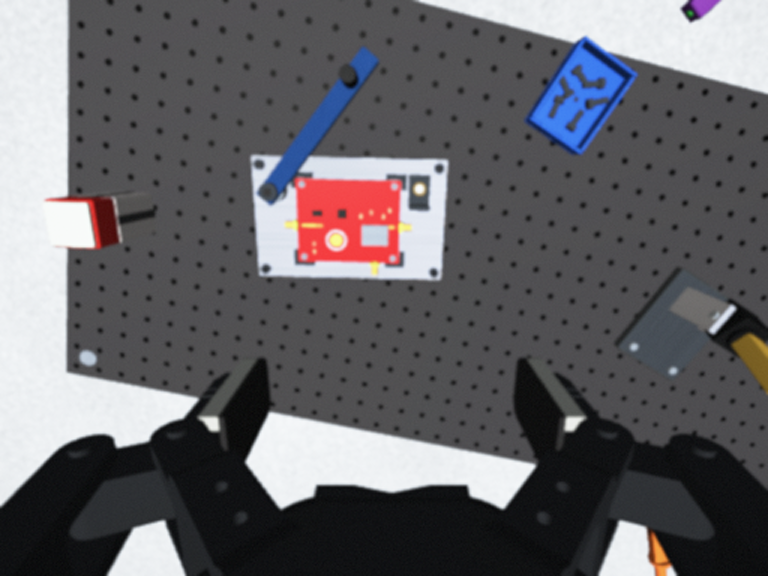

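```bash
python3 - <<'E'
from h import *
p=grab("wrist"); save(p,"w2c.png",(150,20,320,200),4)
c=np.array([[251,155],[447,160],[440,280],[258,277]])/1.5
P=[at_height(p,*x,0.0227)[:2] for x in c]
print(np.round(P,4)); 
for a,b in [(0,1),(3,2),(3,0),(2,1)]:
    d=P[b]-P[a]; print(np.linalg.norm(d),np.degrees(np.arctan2(d[1],d[0])))
print(np.mean(P,0))
E
```

```text
[[0.5865 0.2676]
 [0.6237 0.0817]
 [0.5053 0.0578]
 [0.4664 0.2451]]
0.1896183181124151 -78.67855308406733
0.19132620710440112 -78.27524639614224
0.1222325317214422 10.610102533451288
0.12087651422787118 11.40943810753209
[0.54547398 0.16303182]
```

View pics/w2c.png

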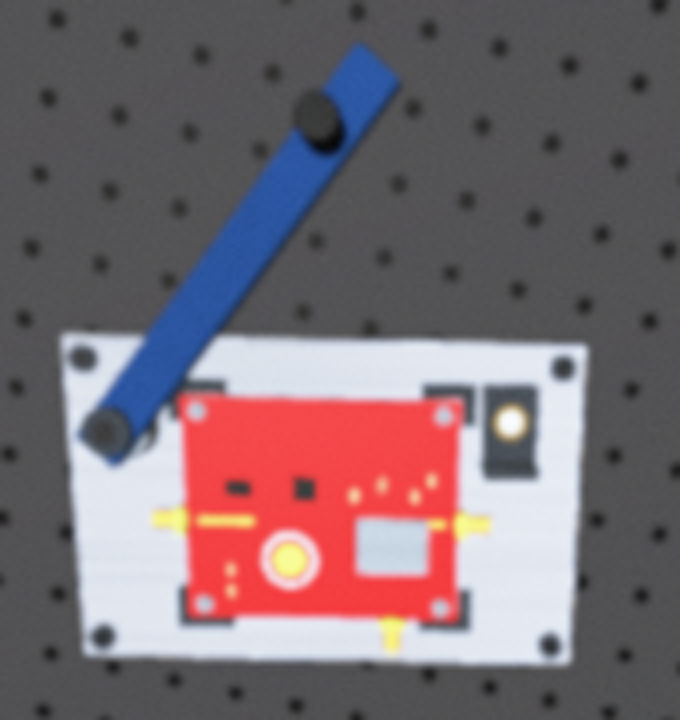

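The crop shows the bar with its knob (unscaled) at about (231,47), the hinge bolt at (177,127) and the white-ringed pad at (222,160). Heights match: knob top 77.6 vs 77.7 mm, hinge bolt 55.6 vs 54.7 mm. The knob-to-hinge distance is 121 vs 122 mm. Fixture yaw is about 11.2°, so the bar is open about 0.93 rad. I'll go behind the knob with shut fingers.

```bash
python3 -m crank '[{"slide":[5,-2,0],"spin":-0.15,"jaw":1},{"slide":[10,-4,1],"spin":-0.3,"jaw":1},{"slide":[15,-6,4],"spin":-0.45,"jaw":1},{"slide":[17,-6.8,9],"spin":-0.6,"jaw":1},{"slide":[17,-6.8,14],"spin":-0.75,"jaw":1},{"slide":[17,-6.8,18],"spin":-0.9,"jaw":1},{"slide":[17,-6.8,22],"spin":-0.9,"jaw":1},{"slide":[17,-6.8,24.4],"spin":-0.9,"jaw":1}]' 40
python3 - <<'E'
from h import *
p=grab("wrist"); save(p,"wrist3.png",scale=1.5)
s=arm.sense(); print(s["tool_pos"],s["force"],s["orientation"],s["qpos"])
E
```

```text
time_s: 6.0
tool_pos: [0.6884, 0.2218, 0.0549]
orientation: [[0.433, 0.901, -0.002], [0.901, -0.433, -0.001], [-0.002, -0.002, -1.0]]
force: [0.6, 0.3, 0.4]
finger_gap: 0.002
[0.68735915 0.22155352 0.05215554] [-1.60987886 -0.5442656  -2.78908089] [[ 0.43299699  0.90137786 -0.00561857]
 [ 0.90138797 -0.43301027 -0.00135139]
 [-0.00365101 -0.00447936 -0.9999833 ]] [ 2.20464921e-01  8.16214820e-01  1.43236132e+00 -1.14992725e-04
  8.98794644e-01  6.68363116e-01]
```

View pics/wrist3.png

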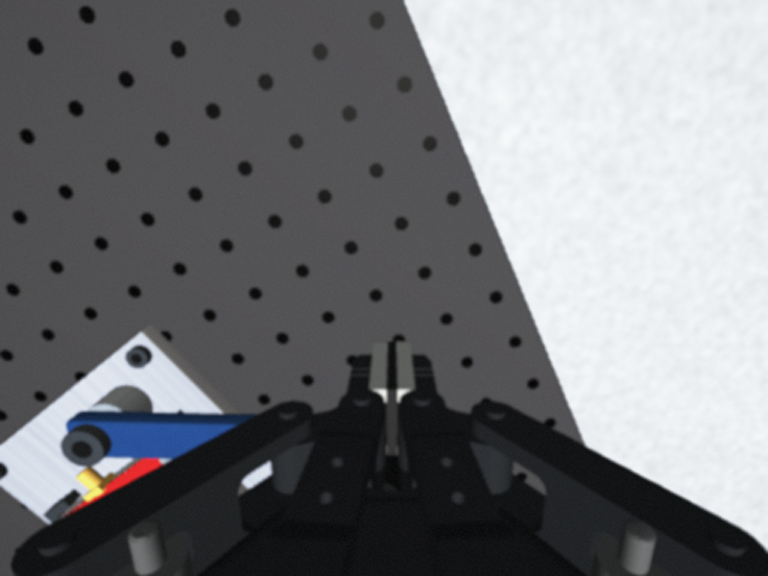

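```bash
python3 - <<'E'
from h import *
s=arm.sense(); R=np.array(s["orientation"]); t=np.array([0.6883,0.2219])
H=np.array([0.5600,0.2395]); yaw=np.degrees(np.arctan2(R[1,0],R[0,0])); print(yaw)
for a,d in [(-25.4,20),(-34,18),(-43,18),(-52,18),(-61,18),(-69,18),(-74,18),(-76,18),(-77,18),(-78.8,18)]:
    r=np.radians(a); k=H+.122*np.array([np.cos(r),np.sin(r)])+d/1000*np.array([-np.sin(r),np.cos(r)])
    e=k-t; print(a,np.round([e@R[:2,0]*100,e@R[:2,1]*100],2),round(np.radians(yaw-(a+90)),2))
E
```

```text
64.34190893892803
-25.4 [-1.91 -0.14] -0.0
-34 [-3.96  0.01] 0.15
-43 [-5.89 -0.14] 0.3
-52 [-7.77 -0.59] 0.46
-61 [-9.56 -1.33] 0.62
-69 [-11.03  -2.22] 0.76
-74 [-11.89  -2.87] 0.84
-76 [-12.21  -3.15] 0.88
-77 [-12.37  -3.3 ] 0.9
-78.8 [-12.65  -3.57] 0.93
```

```bash
python3 -m crank '[{"slide":[-1.9,-0.1,-0.2],"spin":0,"jaw":1},{"slide":[-4,0,-0.2],"spin":0.15,"jaw":1},{"slide":[-5.9,-0.1,-0.2],"spin":0.3,"jaw":1},{"slide":[-7.8,-0.6,-0.2],"spin":0.46,"jaw":1},{"slide":[-9.6,-1.3,-0.2],"spin":0.62,"jaw":1},{"slide":[-11,-2.2,-0.2],"spin":0.76,"jaw":1},{"slide":[-11.9,-2.9,-0.2],"spin":0.84,"jaw":1},{"slide":[-11.9,-2.9,-0.2],"spin":0.84,"jaw":1}]'
python3 - <<'E'
from h import *
p=grab("wrist"); save(p,"wrist4.png",scale=1.5)
s=arm.sense(); print(s["tool_pos"],s["force"])
p=grab("side"); save(p,"side4.png",(200,110,350,220),5)
E
```

```text
time_s: 7.05
tool_pos: [0.6115, 0.1273, 0.0601]
orientation: [[0.96, 0.28, 0.001], [0.28, -0.96, -0.0], [0.001, 0.0, -1.0]]
force: [0.7, 0.7, -0.1]
finger_gap: -0.001
[0.61185284 0.12758546 0.05994366] [-0.59127756  0.58446844 -0.47074204]
```

View pics/wrist4.png

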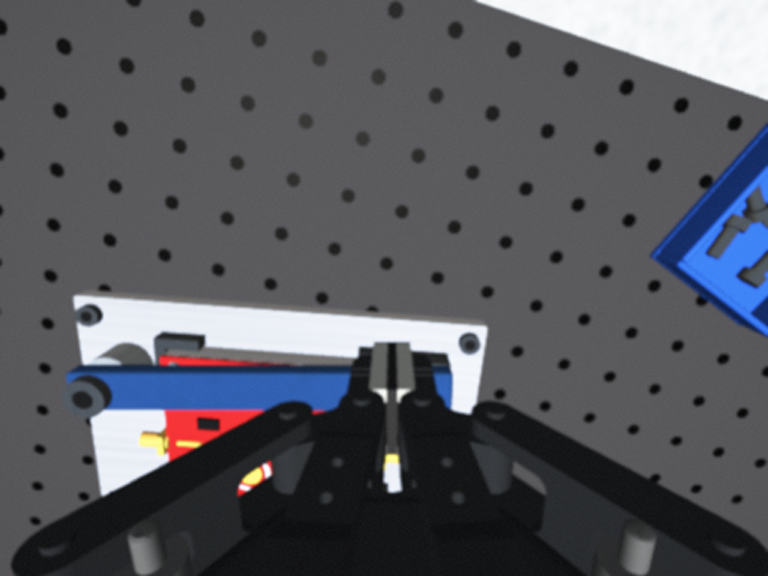

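View pics/side4.png

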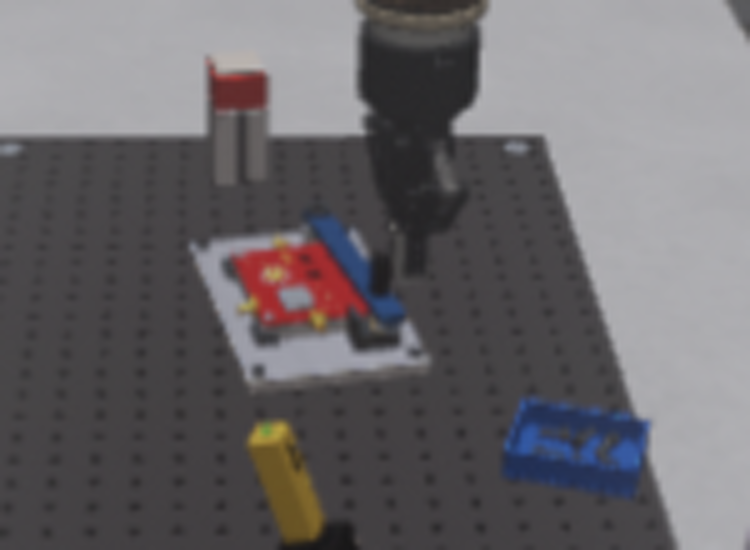

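The bar follows and its free end is nearly over the catch. Next comes the last centimetre, in small steps.

```bash
python3 -m crank '[{"slide":[-0.3,0,0],"spin":0.03,"jaw":1},{"slide":[-0.6,-0.1,0],"spin":0.06,"jaw":1},{"slide":[-0.8,-0.1,0],"spin":0.08,"jaw":1},{"slide":[-0.95,-0.1,0],"spin":0.08,"jaw":1},{"slide":[-0.95,-0.1,0],"spin":0.08,"jaw":1}]'
python3 - <<'E'
from h import *
p=grab("wrist"); save(p,"wrist5.png",scale=1.5)
s=arm.sense(); print(s["tool_pos"],s["force"])
E
```

```text
time_s: 7.78
tool_pos: [0.6015, 0.1263, 0.0591]
orientation: [[0.979, 0.203, -0.001], [0.203, -0.979, -0.0], [-0.001, -0.0, -1.0]]
force: [-0.4, -0.3, 0.1]
finger_gap: -0.002
[0.60148792 0.12631194 0.05902344] [-0.27789919  0.54183084 -0.80300584]
```

View pics/wrist5.png

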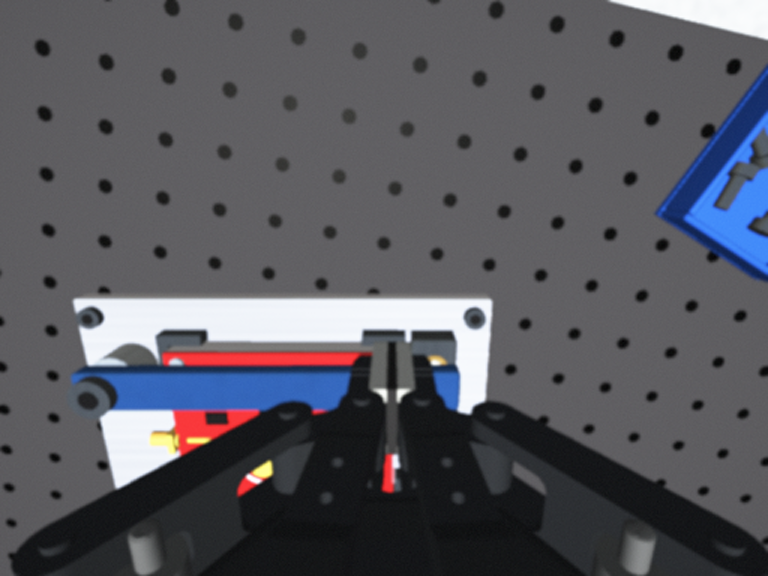

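```bash
python3 -m crank '[{"slide":[-0.2,0,0],"spin":0,"jaw":1},{"slide":[-0.4,0,0],"spin":0,"jaw":1},{"slide":[-0.4,0,0],"spin":0,"jaw":1}]'; python3 -c "
from h import *
print(arm.sense()['force'])"
```

```text
time_s: 8.2
tool_pos: [0.6003, 0.126, 0.0594]
orientation: [[0.979, 0.202, 0.006], [0.202, -0.979, 0.001], [0.006, 0.0, -1.0]]
force: [12.0, 4.3, -7.6]
finger_gap: 0.003
[11.96331025  4.25436099 -7.62036413]
```

12 N against a hard stop, well above the ball's 5 N, so it looks home. I'll back off, rise and check.

```bash
python3 -m crank '[{"slide":[1.5,0,0],"spin":0,"jaw":1},{"slide":[3,0,0],"spin":0,"jaw":1},{"slide":[3,0,-6],"spin":0,"jaw":1},{"slide":[1,0,-12],"spin":0,"jaw":1},{"slide":[-2,0,-18],"spin":0,"jaw":1},{"slide":[-5,1,-20],"spin":0,"jaw":1},{"slide":[-5,1,-20],"spin":0,"jaw":1},{"slide":[-5,1,-20],"spin":0,"jaw":1}]'
python3 - <<'E'
from h import *
p=grab("wrist"); save(p,"wrist6.png",scale=1.5)
Q={}
for q in ["keeper_knob","keeper_hinge","nest","pad","module","fixture"]:
    r=arm.pinpoint(p,q)
    print(q,[(np.round(a["position"],1).tolist(),round(a["confidence"],2),np.round(at_depth(p,*np.clip(a["position"],0,[511,383])),4).tolist()) for a in r[:4]])
    if r: Q[q]=r[0]["position"]
k=at_height(p,*Q["keeper_knob"],.0777);h=at_height(p,*Q["keeper_hinge"],.0497);d=(k-h)[:2]
print(k,h,np.linalg.norm(d),np.degrees(np.arctan2(d[1],d[0])), "pad",at_height(p,*Q["pad"],.0367))
m=arm.cut_out(p,"keeper_knob")
import cv2
if m:
    ys,xs=np.nonzero(m[0]["mask"]); print(m[0]["confidence"],xs.min(),xs.max(),ys.min(),ys.max())
# blue pixels of bar top -> min area rect in world at z .0497
im=p["image"].astype(int); b=(im[...,2]>im[...,0]+60)&(p["z_map"]>0)
n,l,st,_=cv2.connectedComponentsWithStats(b.astype(np.uint8))
for i in range(1,n):
    if st[i,4]>400:
        ys,xs=np.nonzero(l==i); X=np.array([at_depth(p,x,y) for x,y in zip(xs,ys)])
        X=X[(abs(X[:,2]-.0497)<.003)]
        if len(X)<100: continue
        c=X[:,:2]-X[:,:2].mean(0); w,v=np.linalg.eigh(c.T@c); e=v[:,1]; e=e if e[1]<0 else -e
        print(len(X),X.mean(0),"bar angle",np.degrees(np.arctan2(e[1],e[0])))
E
```

```text
time_s: 9.2
tool_pos: [0.5511, 0.1056, 0.2588]
orientation: [[0.979, 0.202, -0.0], [0.202, -0.979, -0.0], [-0.0, -0.0, -1.0]]
force: [0.5, -0.0, 0.3]
finger_gap: 0.001
keeper_knob [([252.7, 141.8], 0.63, [0.5842, 0.1225, 0.0773])]
keeper_hinge [([158.9, 140.5], 0.82, [0.5599, 0.2361, 0.0563])]
nest [([217.5, 159.1], 0.64, [0.5479, 0.1639, 0.038]), ([509.4, 239.0], 0.59, [0.5359, -0.2, 0.1001])]
pad [([209.5, 175.7], 0.97, [0.5235, 0.1708, 0.0385]), ([216.0, 158.1], 0.17, [0.5488, 0.1661, 0.0378])]
module [([218.9, 157.5], 0.82, [0.5504, 0.1624, 0.0384]), ([510.9, 242.5], 0.35, [0.5329, -0.2006, 0.1032])]
fixture [([218.8, 158.7], 0.57, [0.5487, 0.1623, 0.0377]), ([210.0, 173.5], 0.41, [0.527, 0.1704, 0.0399])]
[0.58427249 0.1224514  0.0777    ] [0.55869314 0.23833893 0.0497    ] 0.1186769692489842 -77.55292937604078 pad [0.52303742 0.1710809  0.0367    ]
1319 [0.57457947 0.16929358 0.05070346] bar angle -78.1332474932852
```

View pics/wrist6.png

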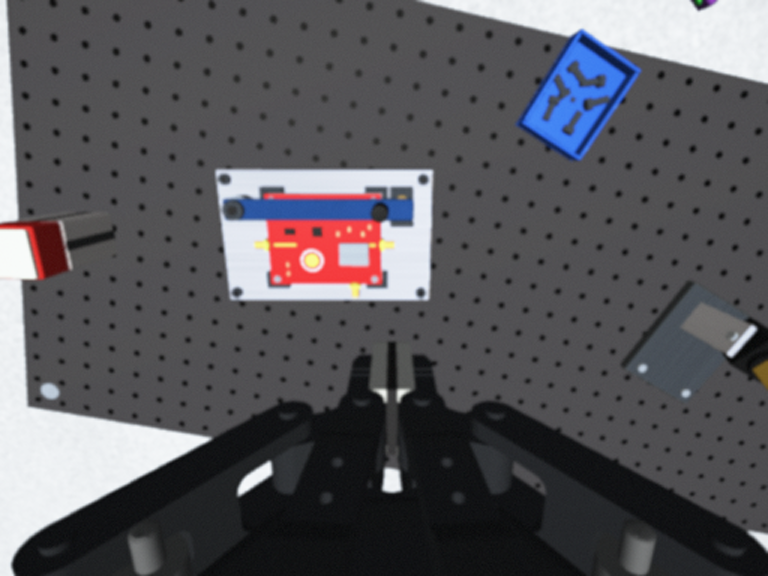

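The bar is shut: its knob is at (252,142) and it runs parallel to the fixture edge. The measured bar angle is -78.1° vs about -78.5° for the fixture edges. The pad is at (209,176), at world ≈ (0.523, 0.171). Next, the stand.

```bash
python3 -m crank '[{"slide":[-1.5,4,-2],"spin":0,"jaw":0},{"slide":[-3,9,-3],"spin":0.08,"jaw":0},{"slide":[-5,14,-3],"spin":0.16,"jaw":0},{"slide":[-7,19,-3],"spin":0.24,"jaw":0},{"slide":[-10,24,-3],"spin":0.32,"jaw":0},{"slide":[-12,28,-3],"spin":0.4,"jaw":0},{"slide":[-13,29.5,-3],"spin":0.48,"jaw":0},{"slide":[-13,29.5,-3],"spin":0.48,"jaw":0}]'
cat > m.py <<'E'
from h import *
p=grab("wrist"); save(p,"wrist7.png",scale=1.5)
pickle.dump({k:v for k,v in p.items()},open("p7.pkl","wb"))
print(p["Twt"])
for q in ["sleeve_mouth","probe","stand"]:
    r=arm.pinpoint(p,q)
    print(q,[(np.round(a["position"],1).tolist(),round(a["confidence"],2),np.round(at_depth(p,*np.clip(a["position"],0,[511,383])),4).tolist()) for a in r[:3]])
im=p["image"].astype(int); b=(im[...,0]>im[...,2]+70)&(im[...,1]>im[...,2]+50)&(p["z_map"]>0)
n,l,st,_=cv2.connectedComponentsWithStats(b.astype(np.uint8))
for i in range(1,n):
    if st[i,4]>60:
        ys,xs=np.nonzero(l==i); X=np.array([at_depth(p,x,y) for x,y in zip(xs,ys)])
        print(st[i],X.min(0),X.max(0))
        zs=X[:,2]
        for a in np.arange(.08,.17,.01):
            k=(zs>=a)&(zs<a+.01)
            if k.sum()>3: print(round(a,3),k.sum(),np.round(X[k].mean(0),4),np.round(X[k].min(0),4),np.round(X[k].max(0),4))
E
python3 m.py
```

```text
time_s: 10.6
tool_pos: [0.4831, -0.2107, 0.2891]
orientation: [[0.962, -0.274, -0.0], [-0.274, -0.962, 0.0], [-0.0, 0.0, -1.0]]
force: [0.8, 0.5, 1.2]
finger_gap: 1.001
[[ 9.61607652e-01 -2.74427902e-01 -2.25928589e-04  4.83146903e-01]
 [-2.74427899e-01 -9.61607678e-01  4.59481277e-05 -2.10698456e-01]
 [-2.29864114e-04  1.78170368e-05 -9.99999973e-01  2.89082242e-01]
 [ 0.00000000e+00  0.00000000e+00  0.00000000e+00  1.00000000e+00]]
sleeve_mouth [([250.8, 133.3], 0.89, [0.5306, -0.212, 0.1159]), ([245.9, 133.0], 0.2, [0.5325, -0.2069, 0.1166])]
probe [([248.5, 132.1], 0.89, [0.5325, -0.2098, 0.1147]), ([484.4, 63.1], 0.74, [0.5262, -0.5372, 0.0216])]
stand [([248.7, 143.3], 0.92, [0.5232, -0.2084, 0.1405]), ([247.5, 131.3], 0.35, [0.5335, -0.2088, 0.112])]
[470   5  42  83 941] [ 0.49781764 -0.57628924  0.01684015] [ 0.58913583 -0.51702872  0.02921471]
[383  92  11  11  71] [ 0.51643476 -0.39324634  0.06048296] [ 0.52889146 -0.38274411  0.06718296]
[372 107  11  12  86] [ 0.5048862  -0.37660787  0.05888383] [ 0.51762555 -0.35410639  0.09749388]
0.09 82 [ 0.5114 -0.3592  0.0956] [ 0.5049 -0.3659  0.0925] [ 0.5176 -0.3541  0.0975]
[237 127  19  41 615] [ 0.47780516 -0.21741207  0.02468514] [ 0.53899179 -0.19028217  0.15924076]
0.1 42 [ 0.5356 -0.2099  0.1065] [ 0.5313 -0.2174  0.1011] [ 0.539  -0.2019  0.1099]
0.11 59 [ 0.5326 -0.2092  0.1152] [ 0.5278 -0.2168  0.11  ] [ 0.5365 -0.2004  0.1198]
0.12 75 [ 0.5288 -0.2083  0.1248] [ 0.5185 -0.2159  0.1201] [ 0.5332 -0.199   0.1298]
0.13 61 [ 0.5263 -0.2066  0.1344] [ 0.5217 -0.2143  0.13  ] [ 0.5301 -0.1989  0.1396]
0.14 59 [ 0.522  -0.2057  0.1452] [ 0.5039 -0.2135  0.1401] [ 0.5263 -0.1974  0.15  ]
0.15 315 [ 0.5126 -0.2025  0.1555] [ 0.5007 -0.2125  0.1502] [ 0.5226 -0.1915  0.1592]
[ 27 172  14   9  79] [0.5476031  0.10371563 0.02529981] [0.55802186 0.12592021 0.04244411]
```

View pics/wrist7.png

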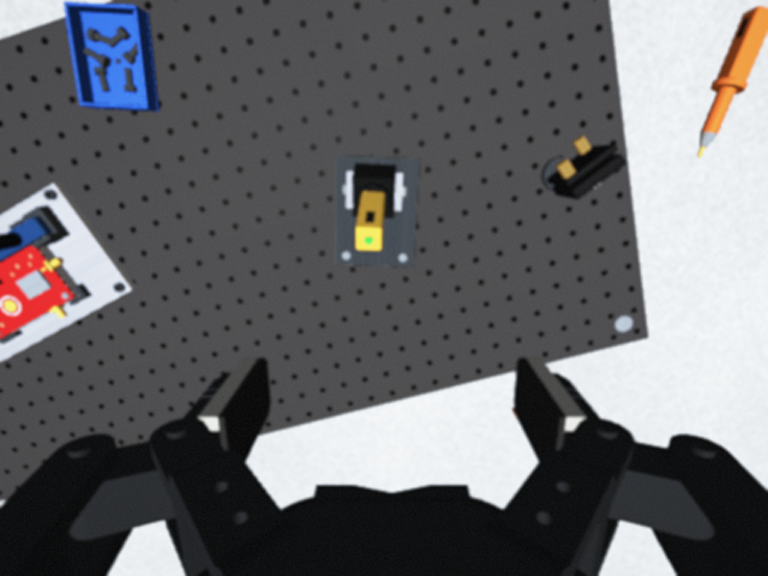

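The probe is aligned in view: top at (246,160), collar and sleeve at about (250,128). The fitted slope is 20.2° (expected 20°) and the top is at 0.155 m (expected 0.1547 m). Descending with the jaws along the stand's y.

```bash
python3 -m crank '[{"slide":[2,-1.5,0],"spin":0.02,"jaw":0},{"slide":[3.2,-1.5,5],"spin":0.02,"jaw":0},{"slide":[3.2,-1.5,10],"spin":0.02,"jaw":0},{"slide":[3.2,-1.5,14],"spin":0.02,"jaw":0},{"slide":[3.2,-1.5,17],"spin":0.02,"jaw":0},{"slide":[3.2,-1.5,17.8],"spin":0.02,"jaw":0},{"slide":[3.2,-1.5,17.8],"spin":0.02,"jaw":0}]'
python3 - <<'E'
from h import *
p=grab("wrist"); save(p,"wrist8.png",scale=1.5)
print(p["Twt"][:3,3],arm.sense()["force"])
E
```

```text
time_s: 11.68
tool_pos: [0.5187, -0.2037, 0.1116]
orientation: [[0.957, -0.291, 0.0], [-0.291, -0.957, -0.0], [0.0, 0.0, -1.0]]
force: [0.2, 0.2, 0.1]
finger_gap: 1.002
[ 0.5187443  -0.2036833   0.11157744] [-0.33308137  0.15818005  0.20605644]
```

View pics/wrist8.png

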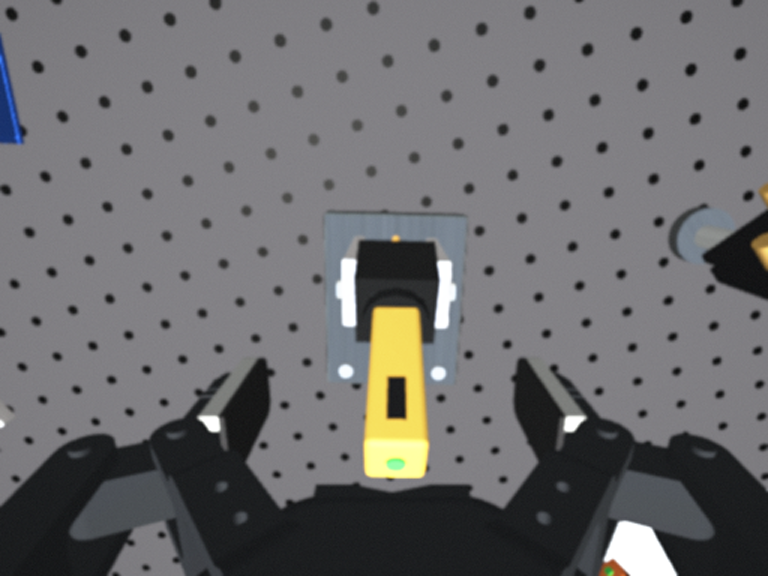

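The handle sits centred between the open fingers: handle at col 396/1.5, finger midline at 391/1.5. Closing.

```bash
python3 -m crank '[{"slide":[0,0.1,0],"spin":0,"jaw":0.5},{"slide":[0,0.1,0],"spin":0,"jaw":1},{"slide":[0,0.1,0],"spin":0,"jaw":1},{"slide":[0,0.1,0],"spin":0,"jaw":1},{"slide":[0,0.1,0],"spin":0,"jaw":1}]' 30
python3 - <<'E'
from h import *
p=grab("wrist"); save(p,"wrist9.png",scale=1.5)
print(p["Twt"][:3,3],arm.sense()["force"])
E
```

```text
time_s: 12.35
tool_pos: [0.5181, -0.2051, 0.1115]
orientation: [[0.956, -0.292, 0.0], [-0.292, -0.956, -0.0], [0.0, 0.0, -1.0]]
force: [-2.3, 0.6, 5.5]
finger_gap: 0.205
[ 0.51805341 -0.2050774   0.11152119] [-1.79124239  0.66161553  5.24482854]
```

View pics/wrist9.png

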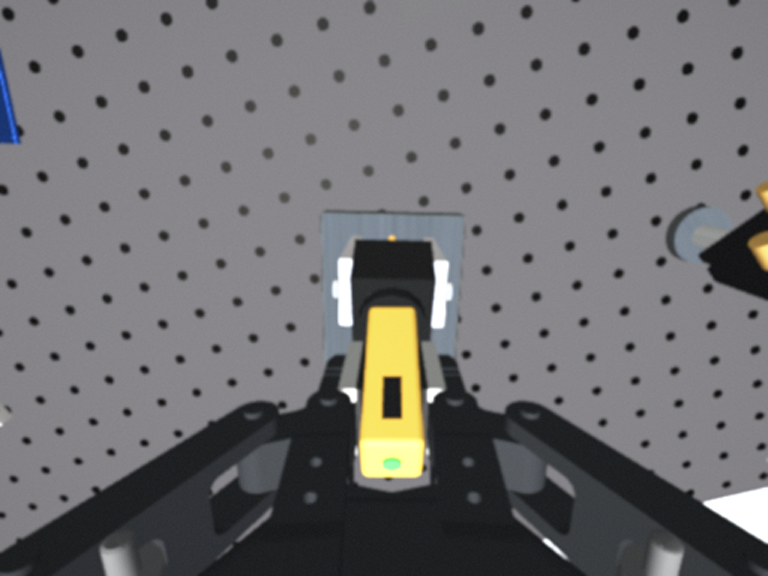

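Gripped (opening 0.205 × 85 ≈ 17.4 mm). The tool can't tilt, so the 20° lean has to be pivoted out in the grip. I'll draw the probe out 50 mm along its axis, so that only the thin tip is left in the sleeve. Then I'll move +x at light grip so the sleeve's rim turns it upright.

```bash
python3 -m crank '[{"slide":[-0.34,0,-0.94],"spin":0,"jaw":1},{"slide":[-0.68,0,-1.88],"spin":0,"jaw":1},{"slide":[-1.03,0,-2.82],"spin":0,"jaw":1},{"slide":[-1.37,0,-3.76],"spin":0,"jaw":1},{"slide":[-1.71,0,-4.7],"spin":0,"jaw":1},{"slide":[-1.71,0,-4.7],"spin":0,"jaw":1}]' 30
python3 - <<'E'
from h import *
p=grab("wrist"); save(p,"wrist10.png",scale=1.5)
print(p["Twt"][:3,3],arm.sense()["force"])
p=grab("side"); save(p,"side10.png",(200,130,340,270),4)
E
```

```text
time_s: 13.15
tool_pos: [0.5018, -0.2001, 0.1591]
orientation: [[0.956, -0.292, 0.001], [-0.292, -0.956, -0.001], [0.001, 0.0, -1.0]]
force: [0.6, -0.4, -1.1]
finger_gap: 0.207
[ 0.50175078 -0.20007935  0.15909868] [ 0.43643717 -0.56428116 -0.82367685]
```

View pics/wrist10.png

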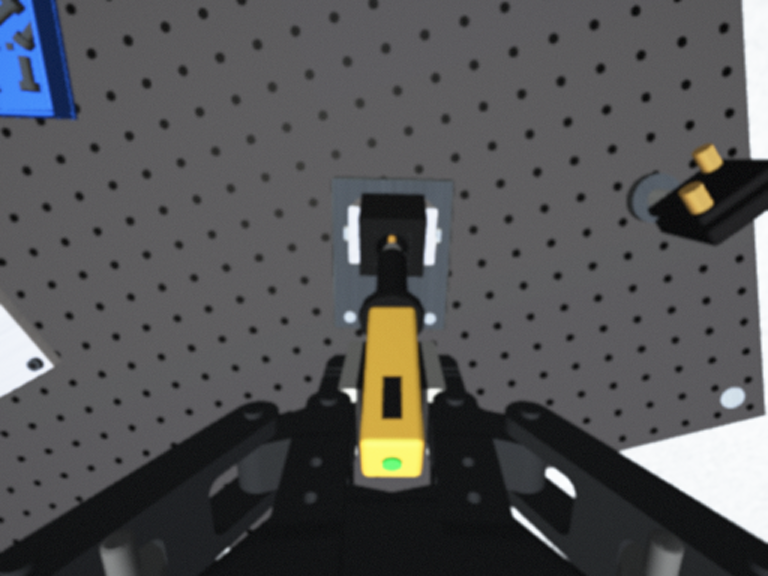

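View pics/side10.png

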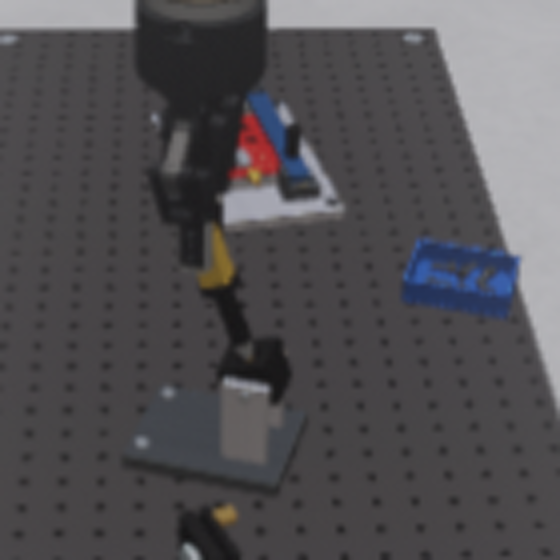

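The nose cone is now visible at (261,163), with only the gold tip in the sleeve. Pivoting at 20 N.

```bash
python3 -m crank '[{"slide":[0.5,0,0],"spin":0,"jaw":1},{"slide":[1,0,-0.15],"spin":0,"jaw":1},{"slide":[1.5,0,-0.3],"spin":0,"jaw":1},{"slide":[2,0,-0.4],"spin":0,"jaw":1},{"slide":[2.4,0,-0.5],"spin":0,"jaw":1},{"slide":[2.8,0,-0.55],"spin":0,"jaw":1},{"slide":[2.8,0,-0.55],"spin":0,"jaw":1}]' 20
python3 - <<'E'
from h import *
print(arm.sense()["force"])
p=grab("wrist"); save(p,"wrist11.png",scale=1.5)
p=grab("side"); save(p,"side11.png",(200,130,340,270),4)
E
```

```text
time_s: 14.12
tool_pos: [0.5288, -0.2083, 0.1638]
orientation: [[0.956, -0.292, 0.0], [-0.292, -0.956, -0.0], [0.001, 0.0, -1.0]]
force: [-2.3, 0.9, -0.8]
finger_gap: 0.206
[-2.32106638  0.87224003 -0.8406327 ]
```

View pics/wrist11.png

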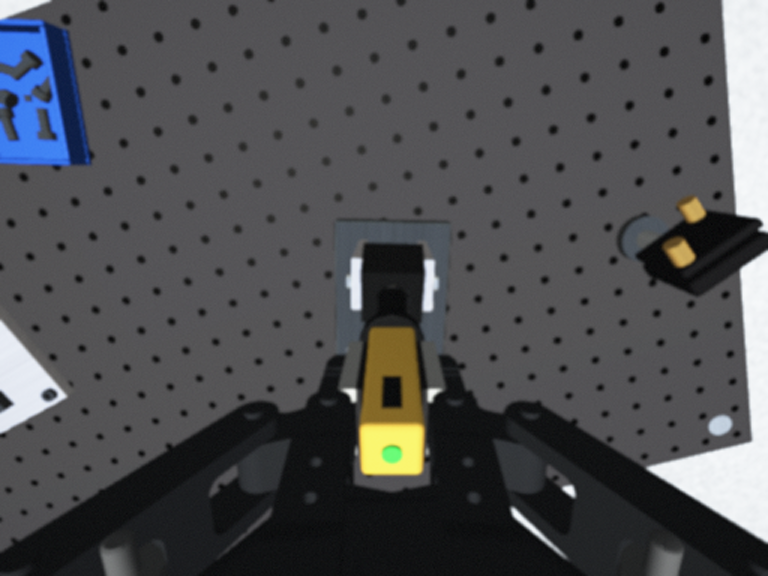

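View pics/side11.png

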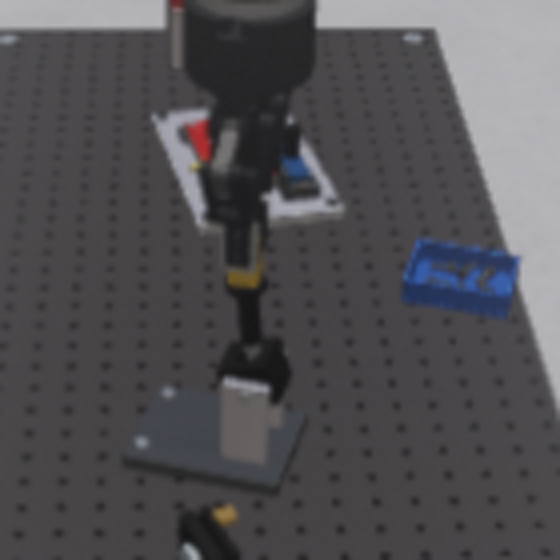

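It pivots with only about 2.5 N. I'll measure the tilt by fitting a plane to the handle's front face in the wrist depth map.

```bash
cat > tilt.py <<'E'
from h import *
def tilt(p):
    im=p["image"].astype(int); b=(im[...,0]>im[...,2]+60)&(im[...,1]>im[...,2]+40)&(p["z_map"]>0)&(p["z_map"]<.2)
    ys,xs=np.nonzero(b); k=(abs(xs-261)<20); ys,xs=ys[k],xs[k]
    W=np.array([at_depth(p,x,y) for x,y in zip(xs,ys)])
    L=(W-p["Twt"][:3,3])@p["Twt"][:3,:3]   # tool coords
    # front face: pixels above the top-face edge; z is along fingers (down)
    z=L[:,2]; zt=np.percentile(z,3); f=(z>zt+.008)&(z<z.max()-.002)
    A=np.c_[z[f],L[f,1],np.ones(f.sum())]; w=np.ones(f.sum())
    for _ in range(10):
        c=np.linalg.lstsq(A*w[:,None],L[f,0]*w,rcond=None)[0]; r=L[f,0]-A@c; w=1/np.maximum(.0005,abs(r))**.5
    print("n",f.sum(),"lean deg (tip to +x)",np.degrees(np.arctan(c[0])),"yaw",np.degrees(np.arctan(c[1])),"rms",r.std(),"x face at z=-.019",c[0]*-.019+c[2]," y mid",L[f,1].min(),L[f,1].max(), "top z",zt)
    t=z<zt+.004; print("top x",L[t,0].min(),L[t,0].max(),"z",L[t,2].min(),L[t,2].max())
    # side lean: y mid vs z
    ym=[(a,(L[f&(abs(z-a)<.003),1].min()+L[f&(abs(z-a)<.003),1].max())/2) for a in np.arange(zt+.012,z.max()-.004,.006)]
    print("y mids",np.round(ym,4).tolist())
    return c
if __name__=="__main__":
    p=pickle.load(open("p7.pkl","rb"))
    p=grab("wrist"); tilt(p)
E
python3 tilt.py
```

```text
n 1559 lean deg (tip to +x) 5.329359475280993 yaw -0.16552965914379666 rms 0.0004055813542342085 x face at z=-.019 0.006942144318390622  y mid -0.009366093246925302 0.00820266119924528 top z -0.04664150114910309
top x -0.013572237493035995 0.005932305144612169 z -0.047651646260378884 -0.04267749542646903
y mids [[-0.0346, -0.0005], [-0.0286, -0.0006], [-0.0226, -0.0006], [-0.0166, -0.0005], [-0.0106, -0.0007], [-0.0046, -0.0006], [0.0014, -0.0004], [0.0074, -0.0007]]
```

5.3° is left, which is about 9 mm more at this lever.

```bash
python3 -m crank '[{"slide":[0.3,0,0],"spin":0,"jaw":1},{"slide":[0.6,0,-0.05],"spin":0,"jaw":1},{"slide":[0.9,0,-0.05],"spin":0,"jaw":1},{"slide":[0.9,0,-0.05],"spin":0,"jaw":1}]' 20; python3 tilt.py
```

```text
time_s: 14.78
tool_pos: [0.5374, -0.2109, 0.1643]
orientation: [[0.956, -0.292, 0.0], [-0.292, -0.956, -0.0], [0.0, 0.0, -1.0]]
force: [-1.4, 0.8, 0.7]
finger_gap: 0.201
n 1264 lean deg (tip to +x) -0.001220165337283295 yaw -0.04108232633463453 rms 0.00035540113316057434 x face at z=-.019 0.006104725193768957  y mid -0.009172904365326194 0.008054882110366977 top z -0.04669247661266327
top x -0.011351184039999289 0.0071343073635662165 z -0.04773237238222813 -0.042728944270558615
y mids [[-0.0347, -0.0005], [-0.0287, -0.0005], [-0.0227, -0.0006], [-0.0167, -0.0007], [-0.0107, -0.0005], [-0.0047, -0.0006], [0.0013, -0.0005], [0.0073, -0.0006]]
```

The lean is 0.0° now. Tighten the grip, lift clear and carry the probe over the pad.

```bash
python3 -m crank '[{"slide":[0,0,0],"spin":0,"jaw":1},{"slide":[0,0,-2],"spin":0,"jaw":1},{"slide":[0,0,-5],"spin":0,"jaw":1},{"slide":[0,0,-8.5],"spin":0,"jaw":1},{"slide":[-1.2,-3.5,-8.5],"spin":0,"jaw":1},{"slide":[-2.8,-8,-8.5],"spin":-0.1,"jaw":1},{"slide":[-4.6,-13,-8.5],"spin":-0.2,"jaw":1},{"slide":[-6.3,-18,-8.5],"spin":-0.3,"jaw":1}]' 50
python3 tilt.py
```

```text
time_s: 15.82
tool_pos: [0.5297, -0.0188, 0.2496]
orientation: [[1.0, 0.007, 0.002], [0.007, -1.0, -0.0], [0.002, 0.0, -1.0]]
force: [0.2, -0.1, -0.1]
finger_gap: 0.202
n 1268 lean deg (tip to +x) 0.20113971218199067 yaw -0.1909880099700757 rms 0.00034572973895276115 x face at z=-.019 0.006245548489137352  y mid -0.009258305067741498 0.008066853094316803 top z -0.04660059229123637
top x -0.010952231134155974 0.007314558462436672 z -0.04780302115181097 -0.042604892642441355
y mids [[-0.0346, -0.0005], [-0.0286, -0.0005], [-0.0226, -0.0005], [-0.0166, -0.0006], [-0.0106, -0.0004], [-0.0046, -0.0006], [0.0014, -0.0006], [0.0074, -0.0006]]
```

```bash
python3 -m crank '[{"slide":[0,-4,0],"spin":-0.05,"jaw":1},{"slide":[-0.1,-9,0],"spin":-0.1,"jaw":1},{"slide":[-0.2,-14,0],"spin":-0.15,"jaw":1},{"slide":[-0.3,-18,2],"spin":-0.2,"jaw":1},{"slide":[-0.3,-18.9,5],"spin":-0.2,"jaw":1},{"slide":[-0.3,-18.9,7],"spin":-0.2,"jaw":1},{"slide":[-0.3,-18.9,7],"spin":-0.2,"jaw":1},{"slide":[-0.3,-18.9,7],"spin":-0.2,"jaw":1}]'
python3 tilt.py; python3 - <<'E'
from h import *
for n in ["wrist","scene","side"]:
    p=grab(n); save(p,n+"12.png",None if n=="wrist" else ((240,110,390,230) if n=="scene" else (190,80,340,200)),1.5 if n=="wrist" else 5)
    for q in ["pad","probe_tip","keeper_knob"]:
        r=arm.pinpoint(p,q)
        print(n,q,[(np.round(a["position"],1).tolist(),round(a["confidence"],2),np.round(at_depth(p,*np.clip(a["position"],0,[511,383])),4).tolist()) for a in r[:3]])
        if q=="pad" and r: print("pad@h",at_height(p,*r[0]["position"],.0367))
E
```

```text
time_s: 16.88
tool_pos: [0.5263, 0.1687, 0.1801]
orientation: [[0.979, 0.202, 0.002], [0.202, -0.979, 0.0], [0.002, 0.0, -1.0]]
force: [-1.0, -0.4, -1.6]
finger_gap: 0.199
n 1303 lean deg (tip to +x) 0.10094871644716887 yaw -0.13343833991899373 rms 0.00035761373666180437 x face at z=-.019 0.00634424687380197  y mid -0.00916878834212987 0.008205693151091426 top z -0.0466126981148033
top x -0.01156439586955566 0.007468347604615249 z -0.04804386404143279 -0.04262974920247488
y mids [[-0.0346, -0.0004], [-0.0286, -0.0004], [-0.0226, -0.0004], [-0.0166, -0.0005], [-0.0106, -0.0004], [-0.0046, -0.0005], [0.0014, -0.0005], [0.0074, -0.0005]]
wrist pad [([257.1, 183.8], 0.69, [0.522, 0.1722, 0.0387]), ([197.8, 134.8], 0.39, [0.5621, 0.238, 0.0538])]
pad@h [0.52148015 0.17213303 0.0367    ]
wrist probe_tip []
wrist keeper_knob [([323.6, 136.8], 0.67, [0.5859, 0.1258, 0.0798])]
scene pad [([314.0, 188.3], 0.64, [0.5134, 0.1775, 0.0388])]
pad@h [0.51164259 0.1786912  0.0367    ]
scene probe_tip []
scene keeper_knob []
side pad [([260.4, 172.0], 0.72, [0.541, 0.1224, 0.0349]), ([255.8, 162.8], 0.71, [0.5279, 0.187, 0.0341]), ([316.0, 203.3], 0.5, [0.6982, -0.0557, 0.0296])]
pad@h [0.5408206  0.11913847 0.0367    ]
side probe_tip []
side keeper_knob [([275.2, 159.1], 0.65, [0.6002, 0.2588, 0.0098])]
```

View pics/wrist12.png

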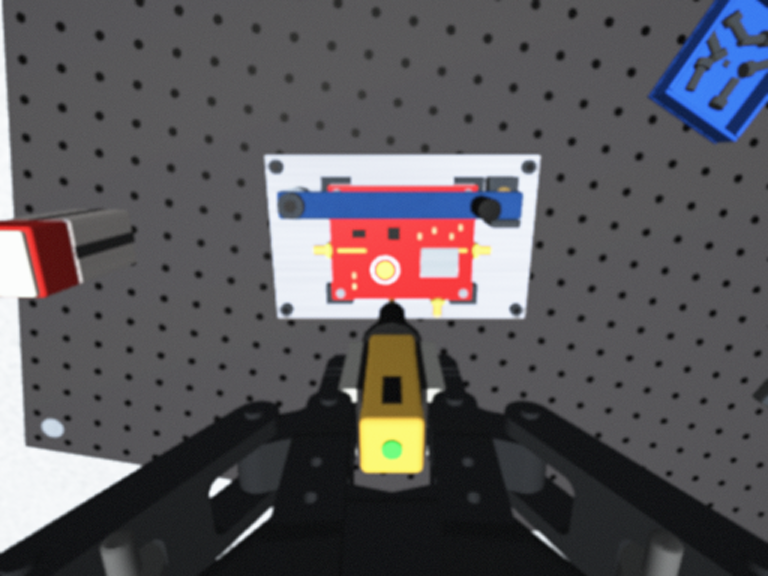

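View pics/scene12.png

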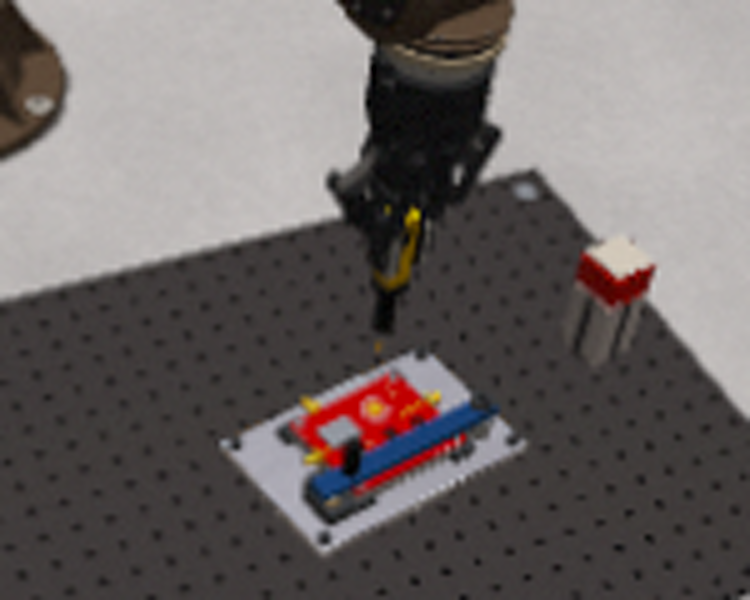

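View pics/side12.png

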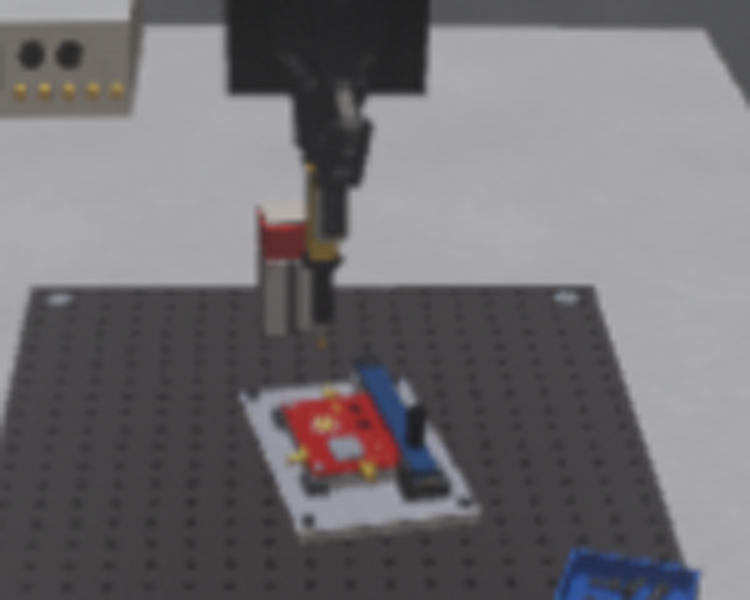

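The bar stays shut and the probe hangs upright. By eye the pad is at (256.7,180) in the wrist frame, but the network said row 183.8, so I'll measure it directly from the gold pixels in all cameras. I'll measure the tip the same way.

```bash
cat > padm.py <<'E'
from h import *
def gold(p,c,r):
    im=p["image"]; hsv=cv2.cvtColor(im,cv2.COLOR_RGB2HSV)
    m=((hsv[...,0]>15)&(hsv[...,0]<40)&(hsv[...,1]>70)&(hsv[...,2]>90))
    ys,xs=np.nonzero(m); k=np.hypot(xs-c[0],ys-c[1])<r
    return (xs[k].mean(),ys[k].mean(),k.sum()) if k.sum() else None
if __name__=="__main__":
    p=grab("wrist"); T=p["Twt"]; g=gold(p,(256.7,180),9); print("wrist pad",g,at_height(p,g[0],g[1],.0367))
    tipw=(T@np.array([-.0027,-.0005,.0815,1]))[:3]; print("tip pred",tipw,proj(p,tipw))
    save(p,"w13c.png",(215,130,300,230),7)
    for n,c in [("scene",(240+375/5,110+408/5)),("side",(190+323/5,80+424/5))]:
        p=grab(n); g=gold(p,c,4); print(n,"pad",g, at_height(p,g[0],g[1],.0367) if g else "")
        tc=(240+378/5,110+347/5) if n=="scene" else (190+321/5,80+342/5)
        g=gold(p,tc,4); print(n,"tip",g,"pred",proj(p,tipw), at_height(p,*(g[:2] if g else tc),tipw[2]+.003))
E
python3 padm.py
```

```text
wrist pad (np.float64(256.5), np.float64(179.0), np.int64(108)) [0.52588365 0.17389386 0.0367    ]
tip pred [0.52292986 0.1686932  0.09770238] [260.69696938 200.90502568]
scene pad (np.float64(314.5), np.float64(191.5), np.int64(4)) [0.52669066 0.17297031 0.0367    ]
scene tip (np.float64(315.0), np.float64(179.0), np.int64(1)) pred [315.20276185 179.17220422] [0.5244821  0.16663711 0.10070238]
side pad (np.float64(254.5), np.float64(164.5), np.int64(4)) [0.52294105 0.17027095 0.0367    ]
side tip None pred [254.66309783 148.49629234] [0.5212355  0.16341635 0.10070238]
```

View pics/w13c.png

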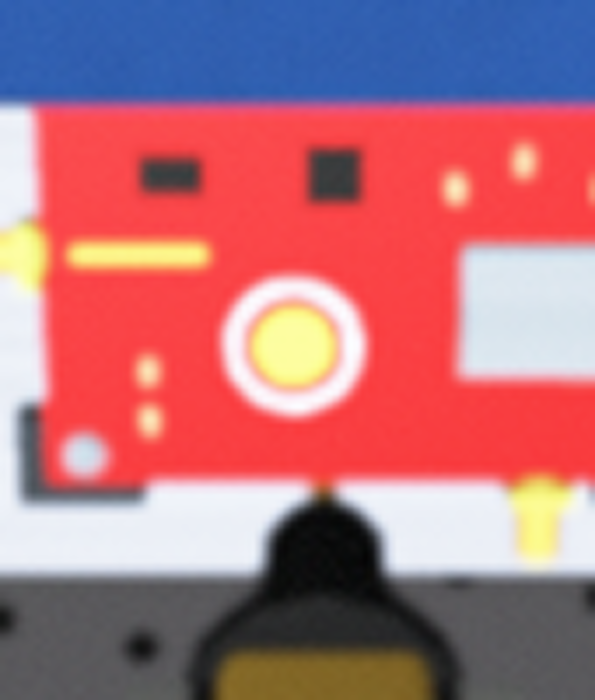

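All agree. The tip prediction matches the scene picture at (315,179). The pad is at (0.526, 0.173) from wrist and scene, within 3 mm from side. Shift and descend to about 10 mm above.

```bash
python3 -m crank '[{"slide":[0.37,-0.38,0],"spin":0,"jaw":1},{"slide":[0.37,-0.38,1.5],"spin":0,"jaw":1},{"slide":[0.37,-0.38,3],"spin":0,"jaw":1},{"slide":[0.37,-0.38,4.3],"spin":0,"jaw":1},{"slide":[0.37,-0.38,5],"spin":0,"jaw":1},{"slide":[0.37,-0.38,5],"spin":0,"jaw":1},{"slide":[0.37,-0.38,5],"spin":0,"jaw":1}]'
python3 tilt.py; python3 - <<'E'
from h import *
print(arm.sense()["force"])
for n in ["wrist","scene","side"]:
    p=grab(n); save(p,n+"14.png",(205,120,315,230) if n=="wrist" else ((280,150,350,220) if n=="scene" else (220,120,290,190)),7)
    T=grab("wrist")["Twt"]; 
    for z in (.0815,): print(n,"tip",proj(p,(T@np.array([-.0027,-.0005,z,1]))[:3]),"pad",proj(p,np.array([.5258,.173,.0367])))
E
```

```text
time_s: 18.55
tool_pos: [0.5287, 0.1732, 0.1295]
orientation: [[0.979, 0.202, 0.001], [0.202, -0.979, 0.0], [0.001, 0.0, -1.0]]
force: [-0.6, 0.1, 0.1]
finger_gap: 0.202
n 1320 lean deg (tip to +x) 0.1057373406529471 yaw -0.1004201375194905 rms 0.00036655232557753734 x face at z=-.019 0.00631919989244216  y mid -0.009242811007275416 0.008218186234643233 top z -0.04664953517941894
top x -0.011424595675556063 0.007249187339297447 z -0.04760258746453398 -0.04270249905902701
y mids [[-0.0346, -0.0004], [-0.0286, -0.0004], [-0.0226, -0.0004], [-0.0166, -0.0005], [-0.0106, -0.0004], [-0.0046, -0.0006], [0.0014, -0.0004], [0.0074, -0.0006]]
[-0.35165611  0.31923083 -0.99714602]
wrist tip [260.70193016 200.89118741] pad [260.86309153 197.12171097]
scene tip [314.86998444 189.1768504 ] pad [314.39479744 191.33057028]
side tip [255.37875972 161.14344147] pad [255.32282806 164.10621674]
```

View pics/wrist14.png

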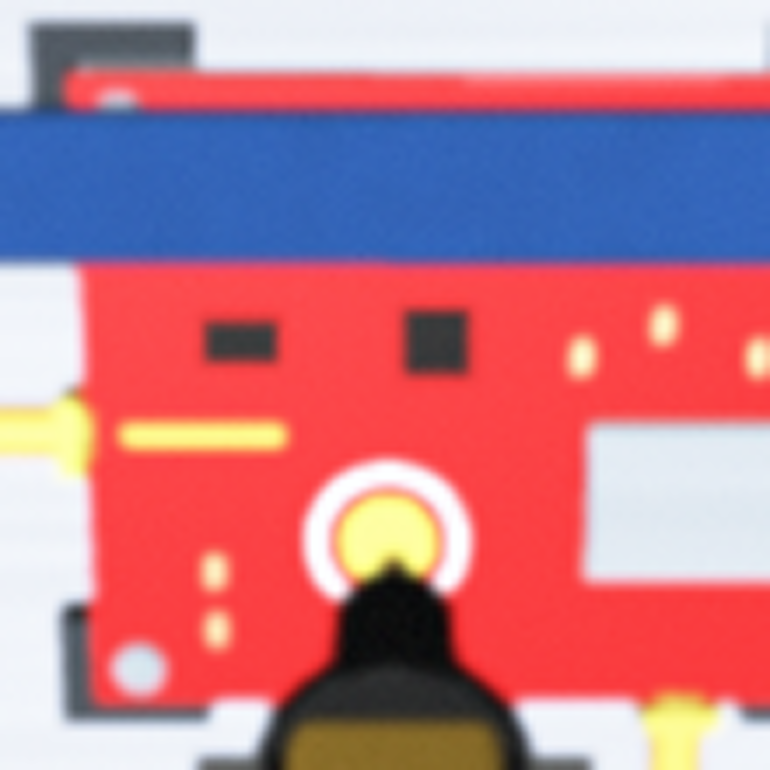

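View pics/scene14.png

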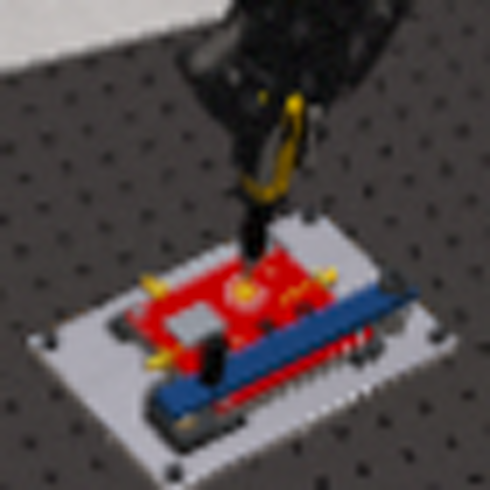

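View pics/side14.png

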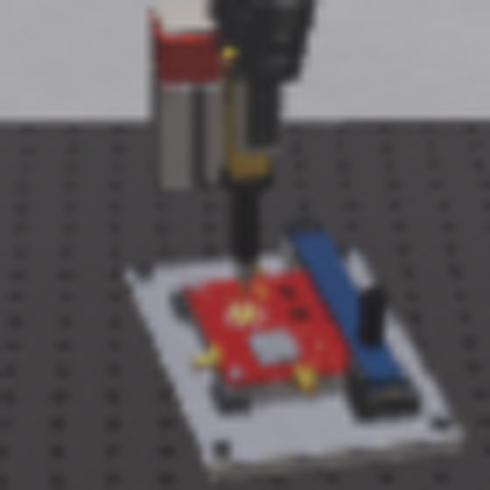

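The tip is on line with the pad in all three views: pad at (260.3,197.6) and tip at (260.7,201) about 11 mm above it. Lowering toward contact and watching the force.

```bash
cat > f.py <<'E'
from h import *
F=[];Z=[]
for i in range(8):
    arm.grab_frame("wrist"); s=arm.sense(); F.append(s["force"]); Z.append(s["tool_pos"])
print("F",np.mean(F,0).round(2),"sd",np.std(F,0).round(2),"pos",np.mean(Z,0).round(4))
E
python3 f.py
python3 -m crank '[{"slide":[0,0,0.5],"spin":0,"jaw":1},{"slide":[0,0,0.9],"spin":0,"jaw":1},{"slide":[0,0,1.1],"spin":0,"jaw":1},{"slide":[0,0,1.3],"spin":0,"jaw":1},{"slide":[0,0,1.3],"spin":0,"jaw":1}]'
python3 f.py
```

```text
F [ 0.12 -0.07 -1.12] sd [0.35 0.54 0.23] pos [0.5285 0.1732 0.1293]
time_s: 19.92
tool_pos: [0.5285, 0.1732, 0.1162]
orientation: [[0.979, 0.202, -0.0], [0.202, -0.979, -0.0], [-0.0, 0.0, -1.0]]
force: [0.3, -0.8, 2.0]
finger_gap: 0.2
F [-0.71  0.2   1.1 ] sd [0.39 0.36 0.44] pos [0.5285 0.1732 0.1163]
```

```bash
python3 -m crank '[{"slide":[0,0,0.1],"spin":0,"jaw":1},{"slide":[0,0,0.1],"spin":0,"jaw":1},{"slide":[0,0,0.1],"spin":0,"jaw":1}]'
python3 f.py; python3 f.py; python3 tilt.py
python3 - <<'E'
from h import *
for n in ["wrist","scene","side"]:
    p=grab(n); save(p,n+"15.png",(205,120,315,230) if n=="wrist" else ((280,150,350,220) if n=="scene" else (220,120,290,190)),7)
    if n=="wrist":
        # pad ring centre by white circle
        T=p["Twt"]; print("tip px",proj(p,(T@np.array([-.0027,-.0005,.078,1]))[:3]),"world",(T@np.array([-.0027,-.0005,.078,1]))[:3])
E
```

```text
time_s: 20.7
tool_pos: [0.5285, 0.1732, 0.1152]
orientation: [[0.979, 0.202, 0.0], [0.202, -0.979, -0.0], [-0.0, 0.0, -1.0]]
force: [-0.6, -0.7, 1.7]
finger_gap: 0.203
F [-0.51  0.08  1.97] sd [0.61 0.28 0.69] pos [0.5285 0.1732 0.1152]
F [-0.47 -0.01  1.69] sd [0.63 0.31 0.62] pos [0.5285 0.1732 0.1152]
n 1337 lean deg (tip to +x) 0.05775098355224723 yaw -0.15000151238692352 rms 0.00035873905251468055 x face at z=-.019 0.0063295743833770195  y mid -0.009199866753111779 0.00825684871118621 top z -0.04660533812082704
top x -0.011217850411281533 0.007172288961382971 z -0.04785434024424269 -0.042636856740256704
y mids [[-0.0346, -0.0004], [-0.0286, -0.0005], [-0.0226, -0.0005], [-0.0166, -0.0005], [-0.0106, -0.0005], [-0.0046, -0.0006], [0.0014, -0.0003], [0.0074, -0.0006]]
tip px [260.69368689 202.23315766] world [0.52577466 0.17313016 0.03721384]
```

View pics/wrist15.png

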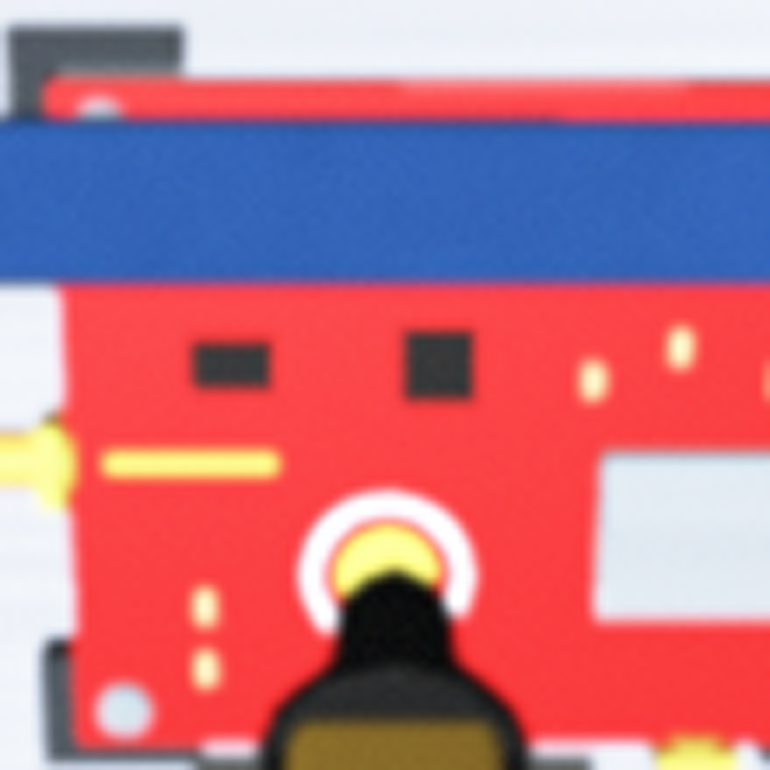

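View pics/side15.png

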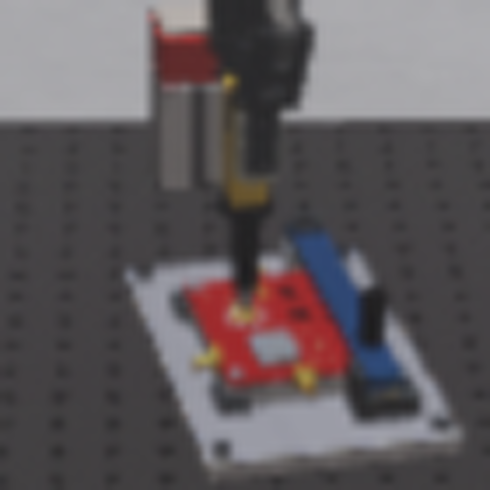

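View pics/scene15.png

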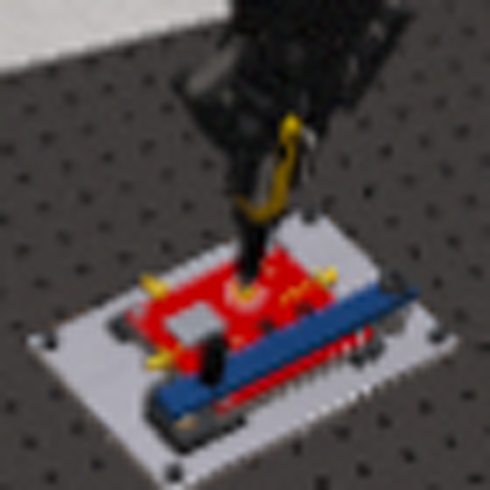

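Everything agrees: the tip projects to (260.7,202.2) and the ring centre is about (260.4,202). The lean is under 0.2° and the handle hasn't slipped in the grip. The force rise is about 2.9 N. Handing in.

```bash
python3 -c "
from rig import arm
s=arm.sense();print(s['time_s'],s['force'],s['finger_gap']);print(arm.sign_off())"
```

```text
21.7 [0.20795263 0.39622868 1.68526793] 0.20269130829075938
the job is handed in; nothing more can be done
None
```

I pushed the blue keeper bar shut, drew the yellow probe from its stand, and handed the job in at 21.7 s with its tip pressed on the white-ringed pad. No verdict is reported, so these are my own last checks:

- **Bar:** It met a hard stop at about 12 N. Its measured angle is within about 0.5° of the fixture's edge direction, which is roughly as fine as I could measure. It looked shut and unmoved in every later picture.
- **Getting the probe upright:** The tool can't tilt, so I turned the probe upright in a 20 N grip against the sleeve's rim, then held it at 50 N. The final lean was about 0.1°.
- **Tip position:** It is within about 1 mm of the pad's centre in the wrist view. The side view placed the pad 2–3 mm away from that, still inside the 6 mm limit.
- **Press depth:** The two estimates differ. The force rise of about 2.9 N means roughly 4.9 mm in, while the geometry gives about 3–3.5 mm. The force reading's zero drifted by about 1 N. Both values are inside the allowed 1.8–6.5 mm.
- **Disagreement:** The network's pad position was about 4 pixels off what I saw in the wrist picture. I used the gold pixels measured directly instead.
- **Other things:** The module sat in its nest in the last close-ups. I didn't move the arm near the column, mirror or tray, though I did not measure their positions again.

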